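Park the guide stick behind the post

TASK

With the fingertips only, push the wooden guide stick across the table into its bay: angle it so that its blue end slips in behind the steel post first, then push the plain end in too, until the stick lies flat against the back rail between the two cheeks. Never grip or lift the stick, keep it flat on the table, leave the cup, the glaze jar and the tape where they stand, and take the hand away at the end.

Things in the scene. Friction and masses are not known exactly. Their poses are not given: they have to be found in the camera images.
- guide_stick: Loose pale wooden stick, 180 mm long (its own y axis), 28 mm wide (its x), 22 mm high, about 0.12 kg, flat on the table. Origin at the centre of its underside. The last 30 mm at the +y (left) end are painted blue. It starts in front of the bay, within 0.35 rad of parallel to it, a little to the right.
- blue_end (a point): Centre of the blue end face of the stick, 90 mm from its middle along +y, 11 mm up.
- plain_end (a point): Centre of the plain end face of the stick, 90 mm from its middle along -y, 11 mm up.
- stick_bay: Dark wooden bay fixed to the table, open above and in front, no floor. Origin at table height, middle of the open front; +x goes in, +y left along the back rail. Back rail: front face at x = 75 mm, y -85 to +85 mm. Two end cheeks: inner faces at y = -120 and +120 mm, x -2 to 55 mm (a 20 mm gap is left at each back corner). All 12 mm thick, 26 mm high. Place and yaw vary.
- post (a point): Centre of the top of the bay's fixed steel post, 16 mm diameter, 55 mm high, in the open front at the bay's x = 0, y = +50 mm. Open between post and right cheek: 162 mm, less than the stick's length; between post and back rail: 67 mm.
- bisque_cup: Loose unglazed pinkish cup, 68 mm diameter, 62 mm high, right of the work; bystander. Origin under its centre.
- olive_jar: Loose olive-green glaze jar with white lid, 64 mm diameter, 86 mm high, left of the work; bystander. Origin under its centre.
- masking_tape: Loose roll of tape lying flat, 96 mm diameter, 25 mm high, right of the work; bystander. Origin under its centre.
- tool_drawers: Wooden cabinet with two shut drawers, 205 mm high, 220 mm deep (its x) and 310 mm wide (its y), fixed on the table behind and to the right of the bay; only an obstacle: keep the hand and arm clear of its near corner. Origin under its centre.

How it is judged:
By the outcome, as a careful person would: the job done as asked, in the order asked, and still so for the second after the job is handed in, with the robot touching nothing.
It also fails if it takes over 72 s, if anything falls off the work surface, if the arm or the gripper's body presses on something with over 40 N, if the wrist force passes 120 N, or if a joint passes its speed limit or range.

ROBOT

A 6-joint arm with a two-finger parallel gripper is mounted at the origin on the work surface; the furniture and walls round the work are solid. World frame = base frame: x ahead of the robot, y to its left, z up, the work surface at z = 0. Lengths are in m, angles in rad, forces in N, time in s.
With the tool pointing down it reaches from about 0.275 to 0.725 m from the base axis. Payload 15.9 kg.
Tool frame: the origin (TCP) lies on the centre line of the jaws, within the pads' length; the fingertips stand 25 mm ahead of it and the grasp point (between the pads) lies 6 mm ahead of it; z points along the fingers, y is the direction in which the jaws open and shut (so a half turn about z gives the same grasp; the last joint's range is limited). The gripper opens to 85 mm and grips with 20 to 120 N. Pads are 22 mm wide; open, the fingers measure 114 mm over their backs; the gripper's body (76 mm by 85 mm) begins 54 mm behind the grasp point. The pads swing forward as they close: fully open they stand 13 mm farther back than shut.
Start: joints at [-1.214, 0.213, -0.034, 1.323, 0, 1.571], TCP at [0.175, -0.468, 0.222] pointing down, gripper open.
Joint ranges: [-2.98, 2.98], [-0.74, 1.72], [-1.14, 1.35], [-2.1, 2.04], [-1.57, 1.44], [-3.14, 3.14]. Speed limits (rad/s): [1.89, 1.89, 2.39, 2.57, 3.14, 3.14].

INTERFACE

Orientations are given as a unit quaternion [w, x, y, z].
In Python, from rig import telemetry, vision, r gives the robot as it stands. The module is installed in compiled form; this text tells all that it offers.
- The arm moves only by the tool apply_moves, never from a script. Its argument "steps" is a list of rows, each a list of 7 numbers: the shift along the world's x, y, z in cm, then the turn, a rotation vector about the world's x, y, z in degrees, then the opening, from 0 (shut) to 1 (fully open). A call has 1 to 12 rows; each row shifts and turns the commanded pose from where the row before left it; what a row does not reach is not made up. A row lasts 1/10 s, in which the tool goes at most 50 mm and 8.59 degrees, less where a joint would pass 70% of its speed; a pose out of reach is approached as far as the arm can. A call is refused whole if a number of a shift passes 5 or a number of a turn 8.59, either way. A call with a gripper value outside its range is refused whole. The fingers move at their own pace and stop on an object; the grip force is fixed at half the most. Time passes only in rows, so rows that do not move let the fingers close. It gives the time, the measured TCP pose, the force and the opening at its end, in the units of the state.
- telemetry.get_state(): the state, without advancing time (a new reading comes with each control period).
- vision.get_image(name): name is "scene" or "top" or "wrist"; returns a dict with "pixels" (420x560x3 uint8, red, green, blue), "range_z" (420x560 float32, m along the optical axis (not along the pixel's ray), 0 where there is no reading), "fx", "fy", "cx", "cy" (pixels), "camera_from_world" (4x4, takes a point from world to camera coordinates). Camera axes: x right, y down, z forward; pixel columns grow to the right and rows downward; lengths in m; the calibration is good to about 2 mm. The wrist camera is an equidistant fisheye: a pixel r from the principal point sees the ray r / f radians off the axis. A picture is of the moment at which its call begins.
- r.hand_in(): hands the job in, once; it reports no verdict.
The state is a dict: "time": time; "qpos": joint angles; "joint_vel": joint speeds; "tau": joint torques, N m; "position": TCP position; "orientation": TCP orientation; "contact_force": force on the tool from outside, world axes, zero at the start; "moment": the same for the moment, N m; "gripper_width": opening from 0.0 (shut) to 1.0 (fully open).
Only numpy, scipy, OpenCV 4.12 (cv2) and the standard library are available. Lean on these libraries where they do the work, as an engineer would, in place of code of your own. Each camera call takes 0.05 s, during which the arm holds its last target. There are 200 camera calls.

## Working session

There is one attempt and no reset: what is moved stays moved. The work goes in short steps, Python scripts to look and compute and a tool call to move; the robot and the scene stay as the last step left them, time stands still between calls to the robot, and variables do not carry over. Pictures are saved under pics/ and viewed, about 8 in all and at most 12, crops included, and the job is handed in when it is done.

Besides the shell and the picture viewer there is one more tool, called as name(argument=value, ...), one argument or row to a line, values as JSON. apply_moves: Moves the arm, as the interface text tells. Its arguments: {"type":"object","properties":{"steps":{"type":"array","items":{"type":"array","items":{"type":"number"}}}},"required":["steps"]}

```bash
mkdir -p pics; cat > h.py <<'E'
import numpy as np, cv2
from rig import telemetry, vision, r
def snap(n, f):
    d=vision.get_image(n); cv2.imwrite('pics/'+f,d['pixels'][:,:,::-1]); np.savez('/tmp/'+n+'.npz',**d); return d
def pts(d):
    "world point for each pixel from range (pinhole)"
    z=d['range_z']; v,u=np.mgrid[0:z.shape[0],0:z.shape[1]]
    c=np.stack([(u-d['cx'])/d['fx']*z,(v-d['cy'])/d['fy']*z,z,np.ones_like(z)],-1)
    return (c@np.linalg.inv(d['camera_from_world']).T)[...,:3]
def ray(d,u,v,h):
    "pixel to plane z=h"
    T=np.linalg.inv(d['camera_from_world']); o=T[:3,3]
    w=T[:3,:3]@np.array([(u-d['cx'])/d['fx'],(v-d['cy'])/d['fy'],1.]); return o+w*(h-o[2])/w[2]
E
python3 - <<'E'
from h import *
for n in('top','scene'):
    d=snap(n,n+'1.png'); print(n,d['fx'],d['cx'],d['cy'],np.linalg.inv(d['camera_from_world']).round(3).tolist())
print(telemetry.get_state())
E
```

```text
top 385.78631429159066 273.9713538800484 205.58056814790814 [[0.011, -0.996, 0.084, 0.45], [-1.0, -0.011, -0.007, 0.148], [0.008, -0.084, -0.996, 0.964], [0.0, 0.0, 0.0, 1.0]]
scene 398.9413565109042 278.0240118517288 204.5885799310081 [[-0.634, -0.399, 0.662, -0.193], [-0.773, 0.312, -0.552, 0.744], [0.013, -0.862, -0.506, 0.642], [0.0, 0.0, 0.0, 1.0]]
{'time': 0.1, 'qpos': array([-1.21400473e+00,  2.13297352e-01, -3.49610042e-02,  1.32348498e+00,
        9.25160819e-06,  1.57081665e+00]), 'joint_vel': array([-0.00035912, -0.00149494,  0.00070246, -0.0006222 , -0.00020592,
       -0.00213647]), 'tau': array([ 1.67844795e-03, -6.87243605e+01,  4.87808526e+01,  1.21014277e-02,
        1.00497164e-04, -5.85630914e-06]), 'position': array([ 0.17453465, -0.46823373,  0.22158447]), 'orientation': array([-4.66810478e-04,  9.84131320e-01,  1.77441036e-01, -7.94763411e-05]), 'contact_force': array([-0.72184883,  0.20305125,  0.3413334 ]), 'moment': array([-0.03651053, -0.0065621 , -0.03928599]), 'gripper_width': 1.0003795851995034}
```

View pics/top1.png

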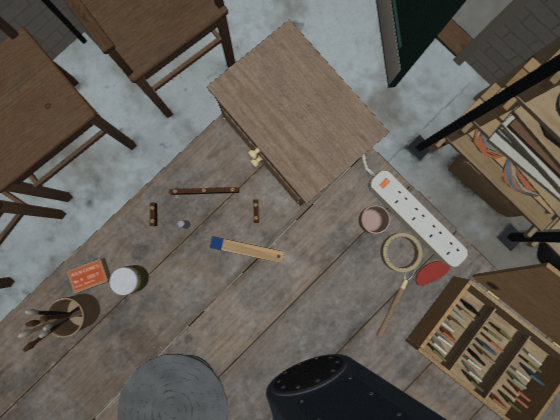

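View pics/scene1.png

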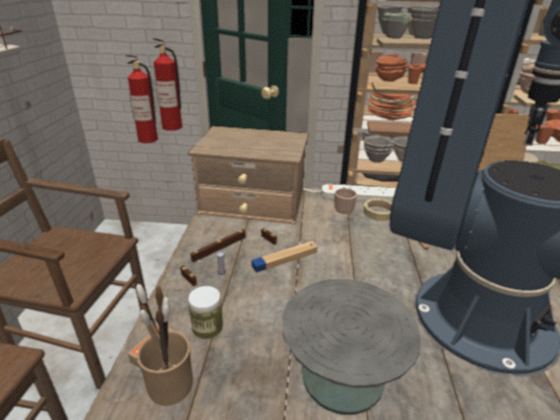

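The top view shows the stick with its blue end at (216,243) and its plain end at (284,256). The rail runs (170..239,190), the cheeks are at (153,214) and (256,211), and the post is at (181,223). The cabinet corner (302,204) is close to the bay's right side. The scene view agrees.

```bash
python3 - <<'E'
from h import *
d=dict(np.load('/tmp/top.npz')); P=pts(d); img=d['pixels']; hsv=cv2.cvtColor(img,cv2.COLOR_RGB2HSV)
def rep(name,box,lo,hi,rgb=None):
    u0,v0,u1,v1=box; m=np.zeros(P.shape[:2],bool); m[v0:v1,u0:u1]=True
    m&=(P[...,2]>lo)&(P[...,2]<hi)
    q=P[m]; 
    (c,s,a)=cv2.minAreaRect((q[:,:2]*1000).astype(np.float32)); print(name,m.sum(),'z',np.median(q[:,2]).round(4),'rect',np.round(c,1),np.round(s,1),round(a,1),'mean',q.mean(0).round(4))
rep('stick',(200,230,295,270),.015,.03)
rep('rail',(160,180,245,200),.018,.035)
rep('lcheek',(145,198,163,230),.018,.035)
rep('rcheek',(247,195,264,226),.018,.035)
rep('post',(172,212,194,234),.035,.07)
rep('cup',(355,200,392,238),.04,.08)
rep('jar',(105,260,142,300),.07,.1)
rep('tape',(375,228,428,276),.015,.035)
rep('cab',(205,15,390,206),.19,.22)
b=(hsv[...,0]>100)&(hsv[...,0]<130)&(hsv[...,1]>130); b[:230]=0;b[256:]=0;b[:,:205]=0;b[:,230:]=0
v,u=np.nonzero(b); print('blue',len(u),u.mean(),v.mean(),ray(d,u.mean(),v.mean(),.022))
for n,u,v,h in(('post',180.5,222,.055),('cab corner',302,204,0),('cab top corner',300,203,.2)): print(n,ray(d,u,v,h).round(4))
g=cv2.resize(img[170:275,135:305],None,fx=4.5,fy=4.5,interpolation=cv2.INTER_NEAREST); cv2.imwrite('pics/crop1.png',g[:,:,::-1])
E
```

```text
stick 857 z 0.0219 rect [421.8 207.8] [179.7  28.3] 78.7 mean [0.422  0.208  0.0218]
rail 357 z 0.0257 rect [565.3 315.2] [ 12.7 166.6] 2.3 mean [0.5647 0.3144 0.0255]
lcheek 117 z 0.0261 rect [504.9 437.6] [54.2 11.8] 4.5 mean [0.5052 0.4374 0.0259]
rcheek 116 z 0.0259 rect [516.3 187.3] [56.6 10.1] 0.7 mean [0.5163 0.1873 0.0261]
post 43 z 0.0538 rect [482.1 361.2] [14.5 14.3] 60.1 mean [0.4821 0.3602 0.0522]
cup 261 z 0.0588 rect [496.8 -95.8] [65.9 67.2] 1.1 mean [ 0.4978 -0.099   0.0554]
jar 664 z 0.0857 rect [351.2 479.7] [59.8 63.1] 0.0 mean [0.3514 0.4774 0.0852]
tape 710 z 0.0241 rect [ 422.8 -169.2] [109.4 128.8] 0.5 mean [ 0.4308 -0.1808  0.0245]
cab 16565 z 0.2053 rect [710.7  98.6] [312.7 222.6] 40.9 mean [0.7077 0.0984 0.2053]
blue 119 216.0420168067227 242.76470588235293 [0.43671614 0.28080901 0.022     ]
post [0.4849 0.3608 0.055 ]
cab corner [0.5356 0.0706 0.    ]
cab top corner [0.5197 0.0906 0.2   ]
```

View pics/crop1.png

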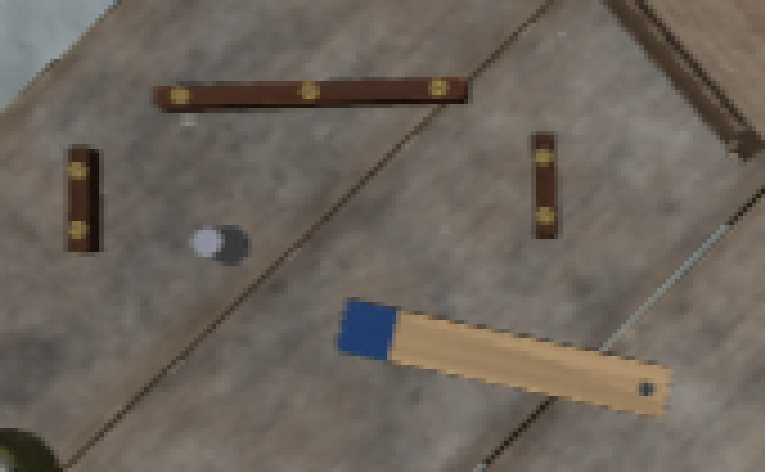

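apply_moves(
  steps=[
    [1.4,3,0,0,0,6.2,0],
    [1.4,3,0,0,0,6.2,0],
    [1.4,3,0,0,0,6.2,0],
    [1.4,3,0,0,0,6.2,0],
    [1.4,3,0,0,0,6.2,0],
    [1.4,3,0,0,0,6.2,0],
    [1.4,3,0,0,0,6.2,0],
    [1.4,3,0,0,0,6.2,0],
    [1.4,3,0,0,0,6.2,0],
    [1.4,3,0,0,0,6.2,0],
    [1.4,3,0,0,0,6.2,0],
    [1.4,3,0,0,0,6.2,0],
  ],
)

```text
time: 1.3
position: [0.3428, -0.1071, 0.2219]
orientation: [-0.0, 0.675, 0.738, -0.0]
contact_force: [0.4, -1.4, -0.1]
gripper_width: -0.004
```

apply_moves(
  steps=[
    [0.4,3,0,0,0,6.2,0],
    [0.4,3,0,0,0,6.2,0],
    [0.4,3,0,0,0,6.2,0],
    [0.4,3,0,0,0,6.2,0],
    [0.4,3,0,0,0,6.2,0],
    [0.4,3,0,0,0,6.2,0],
    [0.4,3,0,0,0,6.2,0],
    [0.4,3,0,0,0,6.2,0],
    [0.4,3,0,0,0,6.2,0],
    [0.4,3,0,0,0,6.2,0],
    [0.4,3,0,0,0,6.2,0],
    [0.4,3,0,0,0,6.2,0],
  ],
)

```text
time: 2.5
position: [0.3904, 0.2528, 0.2218]
orientation: [-0.0, 0.091, 0.996, -0.0]
contact_force: [0.8, 0.5, 0.5]
gripper_width: 0.003
```

apply_moves(
  steps=[
    [0.3,2,-3,0,0,0,0],
    [0.2,1.1,-4,0,0,0,0],
    [0,0,-4,0,0,0,0],
    [0,0,-4,0,0,0,0],
    [0,0,-3,0,0,0,0],
    [0,0,-1.1,0,0,0,0],
    [0,0,0,0,0,0,0],
  ],
)

```text
time: 3.2
position: [0.3948, 0.2819, 0.0301]
orientation: [-0.001, 0.094, 0.996, -0.001]
contact_force: [0.7, -0.3, -0.1]
gripper_width: 0.002
```

```bash
python3 - <<'E'
from h import *
s=telemetry.get_state();print(s['position'],s['contact_force'],s['qpos'].round(2))
for n in('top','wrist'): d=snap(n,n+'2.png')
a=cv2.imread('pics/top2.png')[170:290,130:320];b=cv2.imread('pics/wrist2.png')
a=cv2.resize(a,(400,253));b=cv2.resize(b,(400,300));cv2.imwrite('pics/v2.png',np.vstack([a,b]))
E
```

```text
[0.39484597 0.28193575 0.03013331] [ 0.74277006 -0.2956319  -0.05825054] [ 0.62  0.31 -0.42  0.85 -0.    0.81]
```

View pics/v2.png

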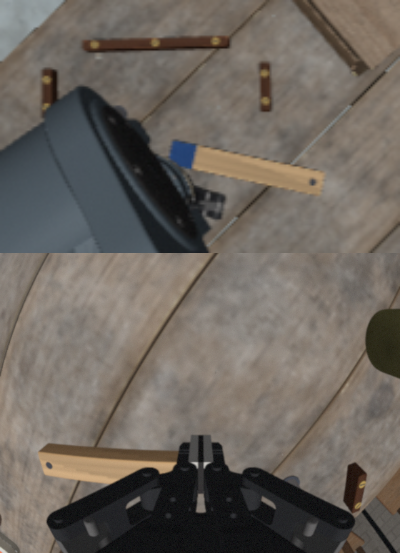

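apply_moves(
  steps=[
    [0.4,-0.08,0,0,0,0,0],
    [0.4,-0.08,0,0,0,0,0],
    [0.4,-0.08,0,0,0,0,0],
    [0.4,-0.08,0,0,0,0,0],
    [0.4,-0.1,0,0,0,-2,0],
    [0.4,-0.1,0,0,0,-2,0],
    [0.4,-0.1,0,0,0,-2,0],
    [0.4,-0.12,0,0,0,-2,0],
    [0.4,-0.12,0,0,0,-2,0],
    [0.4,-0.12,0,0,0,-2,0],
    [0.4,-0.12,0,0,0,-2,0],
    [0,0,0,0,0,0,0],
  ],
)

```text
time: 4.5
position: [0.4401, 0.2714, 0.031]
orientation: [0.0, 0.215, 0.977, 0.0]
contact_force: [-0.6, -0.4, 0.4]
gripper_width: 0.003
```

```bash
cat >> h.py <<'E'
def stick(n='top',blue=(.02,.0)):
    "stick pose in bay frame from range points of stick-coloured pixels, long axis by minAreaRect; blue end from colour"
    d=vision.get_image(n); P=pts(d); hsv=cv2.cvtColor(d['pixels'],cv2.COLOR_RGB2HSV).astype(int)
    z=P[...,2]; box=(P[...,0]>.35)&(P[...,0]<.6)&(P[...,1]>.07)&(P[...,1]<.45)&(z>.017)&(z<.027)
    b=box&(hsv[...,0]>100)&(hsv[...,0]<130)&(hsv[...,1]>130)
    w=box&(hsv[...,0]>8)&(hsv[...,0]<25)&(hsv[...,1]>60)&(hsv[...,2]>110)
    m=(b|w).astype(np.uint8); k,l,st,_=cv2.connectedComponentsWithStats(m,connectivity=8)
    m=l==1+np.argmax(st[1:,4]); q=P[m][:,:2]
    a=.045; R=np.array([[np.cos(a),-np.sin(a)],[np.sin(a),np.cos(a)]]); q=(q-[.4841,.3112])@R*1000
    c,s,_=cv2.minAreaRect(q.astype(np.float32)); p=cv2.boxPoints((c,s,_)); e=p[1]-p[0]; f=p[2]-p[1]; e=e if np.hypot(*e)>np.hypot(*f) else f
    e=e/np.hypot(*e); e=e*np.sign(e[1]); B=(P[b&m][:,:2]-[.4841,.3112])@R*1000
    print(n,'pts',m.sum(),'size',np.round(s,0),'centre',np.round(c,1),'tilt',np.degrees(np.arctan2(e[0],e[1])).round(1),'blue mean',B.mean(0).round(1) if len(B) else None,len(B))
    p=telemetry.get_state()['position'];print('tcp bay',((p[:2]-[.4841,.3112])@R*1000).round(1),p[2].round(4))
    return d
E
python3 - <<'E'
from h import *
stick('top');stick('scene')
print(telemetry.get_state()['contact_force'])
E
```

```text
top pts 523 size [130.  28.] centre [ -72.7 -124.8] tilt 13.8 blue mean None 0
tcp bay [-46.  -37.8] 0.031
scene pts 440 size [150.  31.] centre [ -73.3 -114.6] tilt 13.8 blue mean None 0
tcp bay [-46.2 -37.7] 0.0309
[ 0.10947396 -1.11874141  0.03248812]
```

```bash
python3 - <<'E'
from h import *
a=snap('scene','s3.png')['pixels'][200:320,180:380,::-1];b=snap('top','t3.png')['pixels'][170:290,130:330,::-1]
cv2.imwrite('pics/v3.png',np.vstack([cv2.resize(a,(500,300)),cv2.resize(b,(500,300))]))
E
```

```text
(no output)
```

View pics/v3.png

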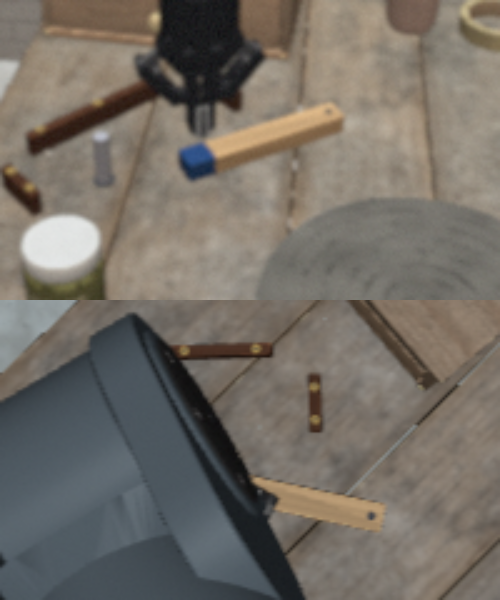

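The fingers appear to sit above or behind the stick, and the stick hasn't moved. I'll measure the real fingertip height from the range image.

```bash
python3 - <<'E'
from h import *
d=dict(np.load('/tmp/scene.npz')); P=pts(d)
for z in(0,.01,.022,.03,.04): print(z,ray(d,260,252,z).round(3))
for v in range(234,266,2): print(v,P[v,261].round(3),d['pixels'][v,261],end='\n')
p=np.array([.440,.271,0.006,1]);
for z in(.006,.022,.03): p[2]=z;c=d['camera_from_world']@p;print(z,d['fx']*c[0]/c[2]+d['cx'],d['fy']*c[1]/c[2]+d['cy'])
E
```

```text
0 [0.485 0.238 0.   ]
0.01 [0.474 0.246 0.01 ]
0.022 [0.461 0.255 0.022]
0.03 [0.453 0.262 0.03 ]
0.04 [0.442 0.27  0.04 ]
234 [0.446 0.263 0.09 ] [29 31 29]
236 [0.442 0.266 0.087] [37 38 37]
238 [0.438 0.269 0.084] [33 34 34]
240 [0.438 0.269 0.079] [29 25 28]
242 [0.432 0.274 0.078] [81 82 79]
244 [0.429 0.276 0.075] [85 83 81]
246 [0.429 0.276 0.069] [75 74 74]
248 [0.43  0.275 0.062] [77 75 72]
250 [0.43  0.276 0.056] [69 66 66]
252 [0.43  0.276 0.051] [66 65 64]
254 [0.429 0.277 0.045] [91 89 83]
256 [ 0.47   0.246 -0.   ] [136 126 118]
258 [0.439 0.269 0.023] [ 86  99 134]
260 [0.436 0.272 0.02 ] [ 46  82 136]
262 [0.428 0.278 0.022] [ 50  83 138]
264 [0.423 0.281 0.021] [ 42  73 115]
0.006 260.2328889012998 263.5196659657495
0.022 260.1730732049162 258.46281087515854
0.03 260.14279826335394 255.9033490346656
```

The range data puts the fingertip at z≈0.043, although the reported TCP is 0.031. The tips therefore passed over the stick without touching it. I'll back off, then descend in small steps, checking camera and force.

apply_moves(
  steps=[
    [-0.9,0.2,0,0,0,3,0],
    [-0.9,0.2,0,0,0,3,0],
    [-0.9,0.2,0,0,0,3,0],
    [-0.9,0.2,0,0,0,3,0],
    [-0.9,0.2,0,0,0,2,0],
    [0,0,0,0,0,0,0],
    [0,0,-0.5,0,0,0,0],
    [0,0,-0.5,0,0,0,0],
    [0,0,-0.5,0,0,0,0],
    [0,0,0,0,0,0,0],
  ],
)

```text
time: 5.7
position: [0.3944, 0.2811, 0.0151]
orientation: [-0.0, 0.094, 0.996, -0.0]
contact_force: [-0.6, 0.2, 0.1]
gripper_width: 0.0
```

```bash
cat >> h.py <<'E'
def tip():
    d=vision.get_image('scene'); P=pts(d); p=telemetry.get_state(); t=p['position']
    m=(np.hypot(P[...,0]-t[0],P[...,1]-t[1])<.025)&(P[...,2]>.002)&(d['pixels'].max(-1)<110)&(np.ptp(d['pixels'].astype(int),axis=-1)<25)
    q=P[m]; i=np.argsort(q[:,2])[:8]; print('tcp',t.round(4),'F',p['contact_force'].round(1),'lowest finger pts z',q[i,2].round(3), q[i].mean(0).round(3),m.sum()); return d
E
python3 - <<'E'
from h import *
d=tip(); cv2.imwrite('pics/s4.png',cv2.resize(d['pixels'][200:300,180:340,::-1],(640,400)))
E
```

```text
tcp [0.3944 0.2812 0.0154] F [ 1.5  0.  -1.1] lowest finger pts z [0.006 0.025 0.025 0.029 0.029 0.03  0.03  0.032] [0.391 0.285 0.026] 575
```

View pics/s4.png

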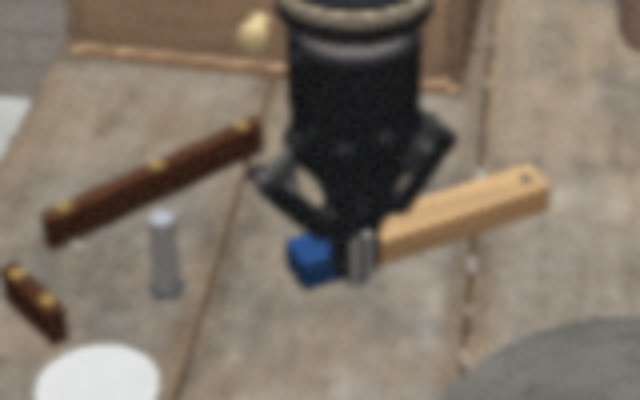

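apply_moves(
  steps=[
    [0,0,-0.5,0,0,0,0],
    [0,0,-0.5,0,0,0,0],
    [0,0,-0.4,0,0,0,0],
    [0,0,-0.3,0,0,0,0],
    [0,0,0,0,0,0,0],
  ],
)

```text
time: 6.25
position: [0.3944, 0.2813, -0.0015]
orientation: [-0.0, 0.094, 0.996, -0.0]
contact_force: [0.3, -0.8, 0.5]
gripper_width: -0.002
```

```bash
python3 - <<'E'
from h import *
tip()
E
```

```text
tcp [ 0.3945  0.2814 -0.0012] F [-0.8 -0.2  0.7] lowest finger pts z [0.009 0.013 0.014 0.014 0.015 0.015 0.015 0.016] [0.386 0.285 0.014] 548
```

apply_moves(
  steps=[
    [0.4,-0.08,-0.4,0,0,0,0],
    [0.4,-0.08,0,0,0,0,0],
    [0.4,-0.08,0,0,0,0,0],
    [0.4,-0.08,0,0,0,0,0],
    [0.4,-0.1,0,0,0,-2,0],
    [0.4,-0.1,0,0,0,-2,0],
    [0.4,-0.1,0,0,0,-2,0],
    [0.4,-0.12,0,0,0,-2,0],
    [0,0,0,0,0,0,0],
  ],
)

```text
time: 7.2
position: [0.4272, 0.2739, -0.005]
orientation: [0.0, 0.164, 0.986, -0.0]
contact_force: [0.3, -0.4, 0.3]
gripper_width: -0.001
```

```bash
python3 - <<'E'
from h import *
stick('top');stick('scene');tip()
E
```

```text
top pts 673 size [149.  28.] centre [ -65.1 -120.5] tilt 22.0 blue mean None 0
tcp bay [-58.8 -34.6] -0.005
scene pts 353 size [137.  33.] centre [ -69.8 -127.6] tilt 22.0 blue mean None 0
tcp bay [-59.1 -34.6] -0.0051
tcp [ 0.4265  0.274  -0.005 ] F [0.2 0.2 0.5] lowest finger pts z [0.003 0.004 0.004 0.005 0.006 0.007 0.008 0.009] [0.437 0.283 0.006] 548
```

apply_moves(
  steps=[
    [0.35,-0.13,0,0,0,-2,0],
    [0.35,-0.13,0,0,0,-2,0],
    [0.35,-0.13,0,0,0,-2,0],
    [0.35,-0.13,0,0,0,-2,0],
    [0,0,0,0,0,0,0],
    [-2,0.7,0,0,0,0,0],
    [-2,0.7,0,0,0,0,0],
    [0,0,4,0,0,0,0],
    [0,0,4,0,0,0,0],
  ],
)

```text
time: 8.25
position: [0.3992, 0.2824, 0.0754]
orientation: [-0.001, 0.231, 0.973, -0.001]
contact_force: [0.2, 1.5, -0.5]
gripper_width: -0.004
```

```bash
python3 - <<'E'
from h import *
stick('top');stick('scene')
E
```

```text
top pts 699 size [148.  28.] centre [ -62.  -124.7] tilt 28.9 blue mean None 0
tcp bay [-82.9 -23.1] 0.082
scene pts 437 size [151.  32.] centre [ -64.2 -125.2] tilt 29.4 blue mean None 0
tcp bay [-82.4 -22.9] 0.0796
```

apply_moves(
  steps=[
    [-0.15,-1.72,0,0,0,-8.2,0],
    [-0.15,-1.72,0,0,0,-8.2,0],
    [-0.15,-1.72,0,0,0,-8.2,0],
    [-0.15,-1.72,0,0,0,-8.2,0],
    [-0.15,-1.72,0,0,0,-8.2,0],
    [-0.15,-1.72,0,0,0,-8.2,0],
    [-0.15,-1.72,0,0,0,-8.2,0],
    [-0.15,-1.72,0,0,0,-8.2,0],
    [-0.15,-1.72,0,0,0,-8.2,0],
    [-0.15,-1.72,0,0,0,-8.2,0],
    [-0.1,-1.72,0,0,0,-7.7,0],
    [0,0,0,0,0,0,0],
  ],
)

```text
time: 9.55
position: [0.3842, 0.0923, 0.0747]
orientation: [0.0, 0.852, 0.524, -0.0]
contact_force: [0.6, 0.6, -0.3]
gripper_width: -0.003
```

```bash
sed -i 's/m=(b|w).astype(np.uint8);/m=cv2.morphologyEx((b|w).astype(np.uint8),cv2.MORPH_CLOSE,np.ones((5,5)))*box.astype(np.uint8);/' h.py
python3 - <<'E'
from h import *
stick('top');stick('scene');s=telemetry.get_state();print(s['position'],s['orientation'],s['qpos'][5])
E
```

```text
top pts 584 size [140.  27.] centre [-46.1 -95.8] tilt 28.4 blue mean [-18.2 -46. ] 115
tcp bay [-109.3 -213.3] 0.0748
scene pts 516 size [179.  34.] centre [ -56.4 -112.7] tilt 27.5 blue mean [-22.3 -42.5] 67
tcp bay [-109.1 -212.8] 0.0749
[0.38466808 0.09368912 0.07489062] [-5.06603737e-05  8.49656191e-01  5.27337039e-01  3.51977486e-05] 2.269475754911215
```

apply_moves(
  steps=[
    [0,0,-3,0,0,0,0],
    [0,0,-3,0,0,0,0],
    [0,0,-1.5,0,0,0,0],
    [0,0,-0.5,0,0,0,0],
    [0,0,0,0,0,0,0],
  ],
)

```text
time: 10.15
position: [0.3844, 0.0941, -0.0052]
orientation: [-0.0, 0.85, 0.527, -0.0]
contact_force: [0.1, 0.9, 0.9]
gripper_width: -0.003
```

apply_moves(
  steps=[
    [0.22,0.45,0,0,0,0,0],
    [0.22,0.45,0,0,0,0,0],
    [0.22,0.45,0,0,0,0,0],
    [0.22,0.45,0,0,0,0,0],
    [0.22,0.45,0,0,0,0,0],
    [0.22,0.45,0,0,0,0,0],
    [0.22,0.45,0,0,0,0,0],
    [0.22,0.45,0,0,0,0,0],
    [0.22,0.45,0,0,0,0,0],
    [0.22,0.45,0,0,0,0,0],
    [0.22,0.45,0,0,0,0,0],
    [0,0,0,0,0,0,0],
  ],
)

```text
time: 11.35
position: [0.4093, 0.1439, -0.005]
orientation: [-0.0, 0.85, 0.527, 0.0]
contact_force: [0.2, -0.1, 1.4]
gripper_width: 0.0
```

```bash
python3 - <<'E'
from h import *
stick('top');stick('scene')
E
```

```text
top pts 348 size [94. 28.] centre [-13.7 -36.5] tilt 29.2 blue mean [ 3.2 -7.2] 119
tcp bay [ -82.6 -164.1] -0.005
scene pts 538 size [182.  31.] centre [-36.8 -74.5] tilt 28.5 blue mean [-2.2 -3.4] 69
tcp bay [ -82.7 -164.3] -0.005
```

apply_moves(
  steps=[
    [0.22,0.45,0,0,0,0,0],
    [0.22,0.45,0,0,0,0,0],
    [0.22,0.45,0,0,0,0,0],
    [0.22,0.45,0,0,0,0,0],
    [0.22,0.45,0,0,0,0,0],
    [0.22,0.45,0,0,0,0,0],
    [0.22,0.45,0,0,0,0,0],
    [0.22,0.45,0,0,0,0,0],
    [0.22,0.45,0,0,0,0,0],
    [0.22,0.45,0,0,0,0,0],
    [0.22,0.45,0,0,0,0,0],
    [0,0,0,0,0,0,0],
  ],
)

```text
time: 12.65
position: [0.4335, 0.1934, -0.005]
orientation: [-0.0, 0.85, 0.527, 0.0]
contact_force: [0.8, -0.1, 1.3]
gripper_width: -0.001
```

```bash
python3 - <<'E'
from h import *
stick('top');stick('scene')
E
```

```text
top pts 181 size [53. 26.] centre [23.5 29.4] tilt 28.3 blue mean [30.6 41.1] 111
tcp bay [ -56.2 -115.7] -0.005
scene pts 455 size [149.  33.] centre [-17.3 -39.7] tilt 28.7 blue mean None 0
tcp bay [ -56.3 -115.9] -0.005
```

apply_moves(
  steps=[
    [0.22,0.45,0,0,0,0,0],
    [0.22,0.45,0,0,0,0,0],
    [0.22,0.45,0,0,0,0,0],
    [0.22,0.45,0,0,0,0,0],
    [0.22,0.45,0,0,0,0,0],
    [0.1,0.2,0,0,0,0,0],
    [0,0,0,0,0,0,0],
    [-0.9,-1.8,0,0,0,0,0],
    [-0.9,-1.8,0,0,0,0,0],
    [-0.2,-0.4,4,0,0,0,0],
    [0,0,4,0,0,0,0],
    [0,0,0,0,0,0,0],
  ],
)

```text
time: 13.95
position: [0.4276, 0.1781, 0.0795]
orientation: [0.0, 0.85, 0.526, 0.003]
contact_force: [1.1, 0.8, -1.4]
gripper_width: -0.001
```

```bash
python3 - <<'E'
from h import *
d=stick('top');e=stick('scene')
cv2.imwrite('pics/v5.png',np.vstack([cv2.resize(x['pixels'][v:v+110,u:u+190,::-1],(475,275)) for x,u,v in((d,130,170),(e,160,210))]))
E
```

```text
top pts 362 size [89. 27.] centre [26.5 36.1] tilt 28.4 blue mean [42.6 64.2] 116
tcp bay [ -63.4 -130.7] 0.0773
scene pts 385 size [121.  32.] centre [ -9.8 -27.7] tilt 28.6 blue mean None 0
tcp bay [ -64.4 -131. ] 0.0757
```

View pics/v5.png

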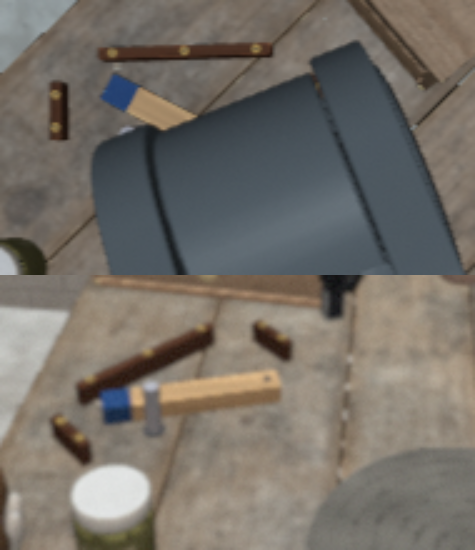

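apply_moves(
  steps=[
    [-0.03,0.78,0,0,0,8.2,0],
    [-0.03,0.78,0,0,0,8.2,0],
    [-0.03,0.78,0,0,0,8.2,0],
    [-0.03,0.78,0,0,0,8.2,0],
    [-0.03,0.78,0,0,0,8.2,0],
    [-0.03,0.78,0,0,0,8.2,0],
    [-0.03,0.78,0,0,0,8.2,0],
    [-0.03,0.78,0,0,0,8.2,0],
    [-0.03,0.78,0,0,0,8.2,0],
    [-0.03,0.78,0,0,0,8.2,0],
    [0,0.78,0,0,0,8.2,0],
    [0,0,0,0,0,0,0],
  ],
)

```text
time: 15.25
position: [0.4213, 0.2633, 0.0737]
orientation: [-0.001, 0.225, 0.974, -0.001]
contact_force: [-1.5, -0.5, -1.1]
gripper_width: -0.0
```

```bash
python3 - <<'E'
from h import *
stick('top');stick('scene');s=telemetry.get_state();print(s['position'],s['orientation'],s['qpos'])
E
```

```text
top pts 254 size [74. 27.] centre [-19.4 -46.7] tilt 28.5 blue mean None 0
tcp bay [-64.8 -45.5] 0.0739
scene pts 371 size [121.  32.] centre [-10.2 -27.7] tilt 29.5 blue mean None 0
tcp bay [-64.8 -45.8] 0.0741
[0.42145971 0.26258231 0.07409457] [-5.38339260e-04  2.29065668e-01  9.73410637e-01 -6.02075160e-04] [ 5.57237737e-01  2.86313135e-01 -3.24268592e-01  9.61827648e-01
 -8.53661437e-05  1.01947340e+00]
```

apply_moves(
  steps=[
    [0,0,-3,0,0,0,0],
    [0,0,-3,0,0,0,0],
    [0,0,-1.4,0,0,0,0],
    [0,0,-0.5,0,0,0,0],
    [0,0,0,0,0,0,0],
  ],
)

```text
time: 15.85
position: [0.4217, 0.2625, -0.0044]
orientation: [-0.0, 0.228, 0.974, -0.0]
contact_force: [0.1, -0.1, 0.2]
gripper_width: -0.002
```

apply_moves(
  steps=[
    [0.38,-0.18,0,0,0,0,0],
    [0.38,-0.18,0,0,0,0,0],
    [0.38,-0.18,0,0,0,0,0],
    [0.38,-0.18,0,0,0,0,0],
    [0.4,-0.17,0,0,0,2,0],
    [0.4,-0.16,0,0,0,2,0],
    [0.4,-0.15,0,0,0,2,0],
    [0.42,-0.14,0,0,0,2,0],
    [0.42,-0.13,0,0,0,2,0],
    [0.42,-0.12,0,0,0,2,0],
    [0.42,-0.1,0,0,0,2,0],
    [0,0,0,0,0,0,0],
  ],
)

```text
time: 17.05
position: [0.4667, 0.2459, -0.0039]
orientation: [0.0, 0.107, 0.994, 0.0]
contact_force: [-0.8, 0.3, 1.0]
gripper_width: -0.001
```

```bash
python3 - <<'E'
from h import *
stick('top');stick('scene');print(telemetry.get_state()['contact_force'])
E
```

```text
top pts 7 size [ 4. 10.] centre [  42.  -125.2] tilt -26.0 blue mean None 0
tcp bay [-20.6 -64.4] -0.0039
scene pts 252 size [89. 33.] centre [ 16.3 -18.7] tilt 11.6 blue mean None 0
tcp bay [-20.9 -64.3] -0.0039
[ 0.04892021 -0.98440462  1.7717544 ]
```

apply_moves(
  steps=[
    [0.42,-0.05,0,0,0,2,0],
    [0.42,-0.03,0,0,0,2,0],
    [0.42,-0.01,0,0,0,2,0],
    [0.42,0,0,0,0,2,0],
    [0.42,0.02,0,0,0,2,0],
    [0.42,0.02,0,0,0,2,0],
    [0,0,0,0,0,0,0],
  ],
)

```text
time: 17.85
position: [0.4915, 0.2457, -0.004]
orientation: [0.0, 0.002, 1.0, 0.0]
contact_force: [0.0, 0.9, -0.0]
gripper_width: -0.0
```

```bash
python3 - <<'E'
from h import *
stick('top');d=stick('scene');s=telemetry.get_state();print(s['contact_force'],s['orientation'].round(3))
E
```

```text
top pts 7 size [5. 8.] centre [  43.2 -126.2] tilt -17.7 blue mean None 0
tcp bay [  4.1 -65.8] -0.004
scene pts 426 size [154.  31.] centre [32.6 15.1] tilt 2.8 blue mean [34.4 79.9] 91
tcp bay [  4.  -65.9] -0.004
[-0.21975648  0.13516647  0.56998129] [-0.     0.003  1.    -0.   ]
```

apply_moves(
  steps=[
    [-1.2,-0.05,0,0,0,0,0],
    [0,0,0,0,0,0,0],
    [-0.1,2,0,0,0,1,0],
    [-0.1,2,0,0,0,1,0],
    [0.5,0.02,0,0,0,0,0],
    [0.5,0.02,0,0,0,0,0],
    [0.5,0.02,0,0,0,0,0],
    [0.5,0.02,0,0,0,0,0],
    [0.5,0.02,0,0,0,0,0],
    [0.5,0.02,0,0,0,0,0],
    [0,0,0,0,0,0,0],
  ],
)

```text
time: 19.05
position: [0.5081, 0.2862, -0.004]
orientation: [0.0, -0.015, 1.0, 0.0]
contact_force: [-0.7, -0.2, 0.7]
gripper_width: 0.001
```

```bash
python3 - <<'E'
from h import *
stick('top');d=stick('scene');s=telemetry.get_state();print(s['contact_force'],s['orientation'].round(3))
E
```

```text
top pts 129 size [33. 25.] centre [ 52.  -68.1] tilt 2.3 blue mean None 0
tcp bay [ 22.4 -26. ] -0.004
scene pts 321 size [ 33. 114.] centre [44.9 36.2] tilt -2.5 blue mean [41.4 81.5] 89
tcp bay [ 22.2 -26. ] -0.004
[-0.40448703  0.40647645 -0.51419108] [ 0.    -0.015  1.     0.   ]
```

apply_moves(
  steps=[
    [0.4,0.02,0,0,0,0,0],
    [0.4,0.02,0,0,0,0,0],
    [0.3,0.02,0,0,0,0,0],
    [0,0,0,0,0,0,0],
  ],
)

```text
time: 19.55
position: [0.5187, 0.287, -0.004]
orientation: [0.0, -0.015, 1.0, 0.0]
contact_force: [0.3, 0.5, 0.3]
gripper_width: -0.006
```

```bash
python3 - <<'E'
from h import *
stick('top');d=stick('scene');s=telemetry.get_state();print(s['contact_force'],s['orientation'].round(3))
E
```

```text
top pts 121 size [30. 36.] centre [ 67.8 -70. ] tilt -86.7 blue mean None 0
tcp bay [ 33.3 -25.8] -0.004
scene pts 479 size [ 46. 114.] centre [64.3 36.5] tilt -2.2 blue mean [54.6 81.2] 87
tcp bay [ 33.1 -25.8] -0.004
[-0.01458548 -0.73387822 -0.4441003 ] [ 0.    -0.015  1.    -0.   ]
```

apply_moves(
  steps=[
    [0.15,0.01,0,0,0,0,0],
    [0.15,0.01,0,0,0,0,0],
    [0,0,0,0,0,0,0],
  ],
)

```text
time: 19.95
position: [0.5201, 0.2871, -0.0041]
orientation: [-0.001, -0.015, 1.0, 0.0]
contact_force: [-7.9, -0.5, 5.8]
gripper_width: 0.005
```

apply_moves(
  steps=[
    [0.1,0,0,0,0,0,0],
    [0.1,0,0,0,0,0,0],
  ],
)

```text
time: 20.15
position: [0.5201, 0.2871, -0.0042]
orientation: [-0.003, -0.016, 1.0, 0.0]
contact_force: [-27.8, 0.4, 20.3]
gripper_width: 0.002
```

apply_moves(
  steps=[
    [0.1,0,0,0,0,0,0],
    [0,0,0,0,0,0,0],
  ],
)

```text
time: 20.35
position: [0.5201, 0.287, -0.0043]
orientation: [-0.004, -0.016, 1.0, 0.0]
contact_force: [-29.2, 0.5, 20.8]
gripper_width: -0.001
```

```bash
python3 - <<'E'
from h import *
d=stick('top');e=stick('scene')
cv2.imwrite('pics/v6.png',np.vstack([cv2.resize(x['pixels'][v:v+100,u:u+150,::-1],(600,300),interpolation=cv2.INTER_CUBIC) for x,u,v in((d,140,150),(e,170,210))]))
E
```

```text
top pts 130 size [37. 30.] centre [ 67.4 -69.9] tilt 89.9 blue mean None 0
tcp bay [ 34.9 -25.8] -0.0043
scene pts 461 size [ 42. 111.] centre [64.4 37.1] tilt -0.8 blue mean [56.7 81.1] 84
tcp bay [ 34.9 -25.8] -0.0043
```

View pics/v6.png

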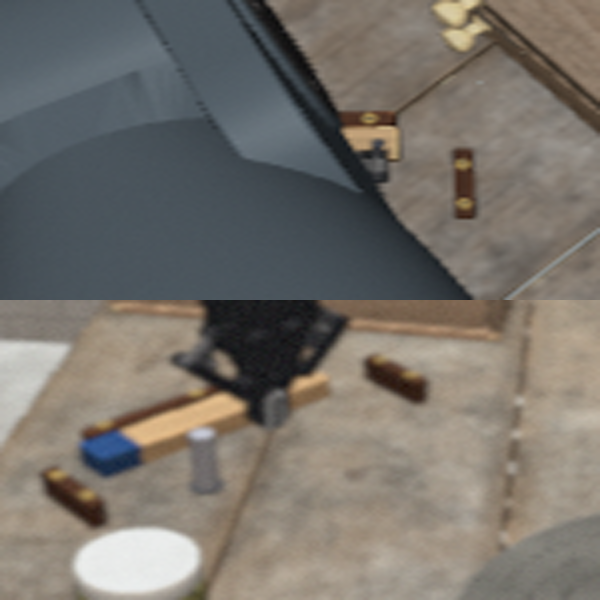

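apply_moves(
  steps=[
    [-0.5,-0.02,0,0,0,0,0],
    [-1,-0.1,0,0,0,0,0],
    [-0.5,-0.5,2,0,0,0,0],
    [0,0,4,0,0,0,0],
    [0,0,4,0,0,0,0],
    [-1,-3,4,0,0,0,0],
    [-1.5,-4,1,0,0,0,0],
    [-1.5,-4,0,0,0,0,0],
    [-1.5,-4,0,0,0,0,0],
    [-1.5,-4,0,0,0,0,0],
    [-1.5,-4,0,0,0,0,0],
    [0,0,0,0,0,0,0],
  ],
)

```text
time: 21.65
position: [0.4175, 0.0481, 0.1454]
orientation: [0.0, -0.013, 1.0, -0.001]
contact_force: [0.4, 0.5, 0.3]
gripper_width: 0.0
```

```bash
python3 - <<'E'
from h import *
d=snap('top','t7.png');e=snap('scene','s7.png');P=pts(d)
print(telemetry.get_state()['position'])
hsv=cv2.cvtColor(d['pixels'],cv2.COLOR_RGB2HSV).astype(int)
a=.045; R=np.array([[np.cos(a),-np.sin(a)],[np.sin(a),np.cos(a)]]); B=(P[...,:2]-[.4841,.3112])@R*1000
m=(P[...,2]>.017)&(P[...,2]<.0235)&(B[...,0]>35)&(B[...,0]<76)&(abs(B[...,1])<118)
q=B[m]; print(m.sum(),cv2.minAreaRect(q.astype(np.float32)))
rr=(P[...,2]>.0238)&(P[...,2]<.03)&(B[...,0]>65)&(B[...,0]<100)&(abs(B[...,1])<95)
for y in range(-80,100,20):
    k=m&(abs(B[...,1]-y)<10); j=rr&(abs(B[...,1]-y)<10); print(y,B[k][:,0].min().round(1),B[k][:,0].max().round(1),B[j][:,0].min().round(1) if j.any() else None)
def rep(name,box,lo,hi):
    u0,v0,u1,v1=box; k=np.zeros(P.shape[:2],bool); k[v0:v1,u0:u1]=True; k&=(P[...,2]>lo)&(P[...,2]<hi)
    print(name,k.sum(),P[k].mean(0).round(4) if k.any() else None)
rep('cup',(355,200,392,238),.04,.08);rep('jar',(105,260,142,300),.07,.1);rep('tape',(375,228,428,276),.015,.035)
cv2.imwrite('pics/v7.png',np.vstack([cv2.resize(x['pixels'][v:v+80,u:u+150,::-1],(560,299),interpolation=cv2.INTER_CUBIC) for x,u,v in((d,135,170),(e,170,220))]))
E
```

```text
[0.41933465 0.05095735 0.14550212]
710 ((61.257076263427734, 5.162223815917969), (28.956804275512695, 179.85006713867188), 0.02495471201837063)
-80 46.8 74.0 65.9
-60 47.2 74.8 66.7
-40 47.7 75.4 65.0
-20 48.4 75.6 70.4
0 47.0 74.5 68.5
20 47.3 75.1 66.6
40 47.9 75.5 65.2
60 46.8 75.7 65.4
80 47.1 74.5 66.0
cup 64 [ 0.5246 -0.095   0.0559]
jar 668 [0.3514 0.4774 0.0852]
tape 0 None
```

View pics/v7.png

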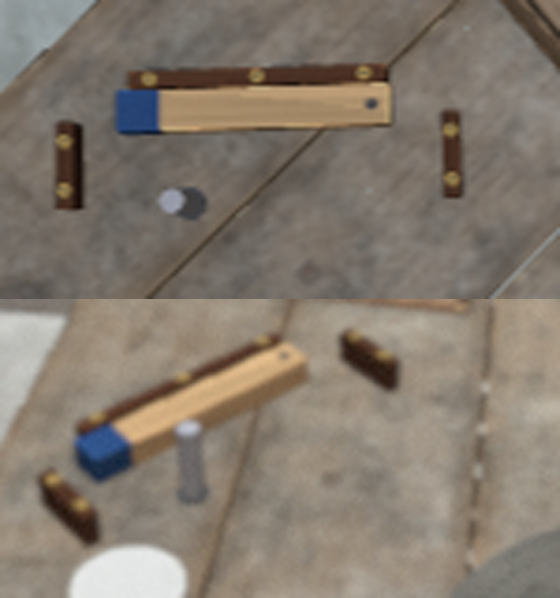

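```bash
python3 -c "
from h import *
s=telemetry.get_state();print(s['time'],s['joint_vel'].round(3));print(r.hand_in())"
```

```text
21.75 [0.038 0.023 0.022 0.001 0.004 0.008]
the job is handed in; nothing more can be done
None
```

The stick lies flat against the back rail between the two cheeks, and I handed the job in at 21.8 s of the 72 s allowed. With the shut fingertips I angled it to about 29°, then pushed it along its length until the blue end was behind the post. I then swung the plain end in and pressed the stick against the rail, without gripping or lifting it.

**Last checks:**
- **Stick:** The final top view puts its centre at (61, 5) mm in the bay frame, against an ideal x of 61. It is 0.0° off the bay's angle and about 22 mm high, so flat on the table. Its front and back edges hold to about 1 mm along the whole rail.
- **Force:** The highest force I read was about 36 N at the wrist, when the stick met the rail. It was near zero once the hand was away.
- **Jar:** It measured in exactly the same place as at the start.
- **Cup and tape:** The arm covered the tape and most of the cup in the last picture, so I couldn't re-measure either. No planned path came near them at low height.

**What disagreed:** The fingertips were really about 11 mm above the reported TCP, not 25 mm below it as the text says. My first pass therefore went over the stick without touching it. I corrected the height using the camera's range image and repeated the push.

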